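# Slide the tall mailing tube into the measuring corner and take the reading

### The job

With the fingertips or the outside of the fingers, push the tall mailing tube low on its body so that it slides upright across the packing bench until it rests against both arms of the measuring corner. Then, with the tube in place, press the round button on the measuring corner's box fully down and let it spring back. Do everything gently: do not grip, lift or tip the tube, and leave the other things on the bench where they are.

Things in the scene. Friction and masses are not known exactly. Their poses are not given: they have to be found in the camera images.
- tall_tube: the tall mailing tube: plain brown cardboard with white end caps, on end, 60 mm across, 250 mm tall, 0.3 to 0.65 kg; starts in either of two places, the stubby tube in the other. Origin at the centre of its underside, z up along it. Slides when pushed within 30 mm of the bench, may topple when pushed higher than 40 mm. Dented by more than 35 N of finger force
- corner: measuring corner: L-shaped aluminium fence fixed to the bench. Origin on the bench where the two inner faces meet at a right angle. One arm runs 134 mm along its +x axis (inner face y = 0), the other 134 mm along its +y axis (inner face x = 0); arms 60 mm high, 12 mm thick, on the negative side of their faces. It opens to its (+x, +y) diagonal, roughly world +y; inside is bare bench
- seat (a point): point on the bench inside the measuring corner, (30, 30) mm from its inner faces, where the tube's axis stands when the tube rests against both arms
- mast (a point): foot, on the bench, of the thin mast fixed behind the measuring corner at (-45, -45) mm in its frame; 360 mm high, foot plate 50 mm and sensor head 45 mm wide
- button_top (a point): the centre of the top face of the round grey push button, 36 mm across, in a black housing on a grey box (66 x 76 mm, 30 mm high) outside the end of the +y arm of the measuring corner, at (-50, 150) mm in its frame; pressed straight down
- button (a joint): button travel in m: 0 up, 0.006 fully down; a spring, about 5 N when fully down, returns it
- short_tube: bystander: a stubby cardboard mailing tube on end, 60 mm across, only 90 mm tall; origin at the centre of its underside
- tape_roll: bystander: a roll of tape lying flat, 100 mm across, 48 mm high; origin at the centre of its underside
- label_box: bystander: a white box 100 x 90 x 50 mm (x, y, z); origin at the centre of its underside
- small_carton: bystander: a brown carton 120 x 90 x 70 mm (x, y, z); origin at the centre of its underside
- spray: bystander: a white bottle, 56 mm across, 150 mm tall; origin at the centre of its underside
- pen_cup: bystander: a dark steel cup, 76 mm across, 95 mm tall; origin at the centre of its underside
- stock_carton: bystander: a brown carton 160 x 120 x 90 mm (x, y, z); origin at the centre of its underside
Mind the look-alikes: they are no part of the job. What is shaped like the tall_tube but green or pink is not meant.

How it is judged:
On the way, in this order (a step that is already met when the one before it is completed fails the run):
1. the tall tube stands upright and still against both arms of the measuring corner (x of tall_tube in the frame of corner between 0.025 and 0.035 m and y of tall_tube in the frame of corner between 0.025 and 0.035 m and angle between tall_tube's own z axis and vertical below 0.06 rad and linear speed of tall_tube below 0.02 m/s), for 0.2 s.
2. the button is pressed fully down with the tube in place (x of tall_tube in the frame of corner between 0.025 and 0.035 m and y of tall_tube in the frame of corner between 0.025 and 0.035 m and angle between tall_tube's own z axis and vertical below 0.06 rad and value of joint button above 0.0045 m), for 0.05 s.
At the end, for the whole second after the job is handed in: the tall tube stands upright (within 0.06 rad) and still on the bench, no more than 5 mm from touching each arm of the measuring corner, and the button has been pressed down (at least 4.5 mm) and has come back up (all of step 1 and value of joint button below 0.0015 m and height (world z) of tall_tube below 0.004 m).
It fails at once if the tall tube is tipped (more than 0.25 rad) (angle between tall_tube's own z axis and vertical above 0.25 rad).
It fails at once if the tall tube is lifted or carried (height (world z) of tall_tube above 0.01 m or (height (world z) of tall_tube above 0.004 m and angle between tall_tube's own z axis and vertical below 0.05 rad)).
It fails at once if the tall tube is squeezed or shoved hard (more than 35 N) (contact force between the fingers and tall_tube above 35 N).
It fails at once if the button is pressed while the tube is not in place (value of joint button above 0.003 m and not (x of tall_tube in the frame of corner between 0.025 and 0.035 m and y of tall_tube in the frame of corner between 0.025 and 0.035 m and angle between tall_tube's own z axis and vertical below 0.06 rad)).
It fails at once if another thing on the bench is moved (25 mm) or knocked over (distance of any of short_tube, tape_roll, label_box, small_carton, spray, pen_cup, stock_carton from where it was at the start of the episode above 0.025 m or angle between any of short_tube, tape_roll, label_box, small_carton, spray, pen_cup, stock_carton's own z axis and vertical above 0.3 rad).
It also fails if it takes over 61 s, if anything falls off the work surface, if the arm or the gripper's body presses on something with over 40 N, if the wrist force passes 120 N, or if a joint passes its speed limit or range.

### The arm

A 7-joint arm with a two-finger parallel gripper is mounted at the origin on the work surface. World frame = base frame: x ahead of the robot, y to its left, z up, the work surface at z = 0. Lengths are in m, angles in rad, forces in N, time in s.
With the tool pointing down it reaches from about 0.4 to 0.875 m from the base axis. Payload 4.4 kg.
Tool frame: the origin (TCP) lies on the mounting face of the last link; the fingertips stand 173 mm ahead of it and the grasp point (between the pads) lies 155 mm ahead of it (robot.tip_reach is the y of the fingertips in the tool frame, in m); y points along the fingers, z is the direction in which the jaws open and shut, and the axes are right-handed (so a half turn about y gives the same grasp; the last joint's range is limited). The gripper opens to 85 mm and grips with 20 to 120 N. Pads are 22 mm wide; open, the fingers measure 114 mm over their backs; the gripper's body (76 mm by 85 mm) begins 54 mm behind the grasp point. The pads swing forward as they close: fully open they stand 13 mm farther back than shut.
Start: joints at [1.183, 0.628, 0.038, 1.517, -0.027, 0.996, -0.02], TCP at [0.206, -0.617, 0.405] pointing down, gripper open.
Joint ranges: [-3.06, 3.06], [-0.37, 2.12], [-1.25, 1.32], [0.18, 2.47], [-1.1, 4.24], [0.23, 1.98], [-2.94, 2.94]. Speed limits (rad/s): [2.57, 2.57, 3.14, 3.14, 3.14, 3.14, 3.14].

### API

Orientations are given as [roll, pitch, yaw] about the fixed x, y, z axes, in that order (R = Rz(yaw) Ry(pitch) Rx(roll)).
In Python, from station import robot gives the robot as it stands.
- The arm moves only by the shell command python3 -m jog 'ROWS'. ROWS is JSON, a list of rows, each a list of 3 entries, a list of its own where there are three numbers: the shift along the tool's x, y, z in m, then the turn, a rotation vector about the tool's x, y, z in rad, then the opening, from -1 (shut) to 1 (fully open), so that 0 is half open. In form: [[[dx, dy, dz], [rx, ry, rz], fingers], ...]. A call has 1 to 12 rows; each row shifts and turns the commanded pose from where the row before left it, along the tool's axes as they then stand; what a row does not reach is not made up. A row lasts 1/12 s, in which the tool goes at most 41.7 mm and 7.16 degrees, less where a joint would pass 70% of its speed; a pose out of reach is approached as far as the arm can. A call with a gripper value outside its range is refused whole. The fingers move at their own pace and stop on an object; the grip force is fixed at half the most. Time passes only in rows, so rows that do not move let the fingers close. It gives the time, the measured TCP pose, the force and the opening at its end, in the units of the state.
- robot.get_state(): the state, without advancing time (a new reading comes with each control period).
- robot.camera(name): name is "side" or "top"; returns (picture, depth): 420x560x3 uint8, red, green, blue; 420x560 float32, m along the optical axis (not along the pixel's ray), 0 where there is no reading.
- robot.calibration(name): a dict with "fx", "fy", "cx", "cy" (pixels), "distortion" ([k1, k2, p1, p2, k3] as OpenCV has them; the pictures are not rectified), "R" (3x3) and "t" (3): a world point X has camera coordinates R X + t. Camera axes: x right, y down, z forward; pixel columns grow to the right and rows downward; lengths in m; the calibration is good to about 2 mm. A picture is of the moment at which its call begins. calibration takes no time and is no camera call.
- robot.close_job(): hands the job in, once; it reports no verdict.
The state is a dict: "time_s": time; "qpos": joint angles; "qd": joint speeds; "joint_torque": joint torques, N m; "tcp_pos": TCP position; "orientation": TCP orientation; "contact_force": force on the tool from outside, world axes, zero at the start; "moment": the same for the moment, N m; "width": finger opening in m.
Only numpy, scipy, OpenCV 4.12 (cv2) and the standard library are available. Lean on these libraries where they do the work, as an engineer would, in place of code of your own. Each camera call takes 0.05 s, during which the arm holds its last target.

## Working session

There is one attempt and no reset: what is moved stays moved. The work goes in short steps, Python scripts to look and compute and a shell command to move; the robot and the scene stay as the last step left them, time stands still between calls to the robot, and variables do not carry over. Pictures are saved under pics/ and viewed, and the job is handed in when it is done.

```bash
ls; mkdir -p pics; python3 - <<'E'
from station import robot
import cv2,numpy as np
for n in("side","top"):
    p,d=robot.camera(n); cv2.imwrite(f"pics/{n}0.png",p[:,:,::-1]); np.savez(f"{n}0.npz",p=p,d=d)
    c=robot.calibration(n); print(n,{k:np.round(v,4).tolist() for k,v in c.items()})
s=robot.get_state(); print(s, robot.tip_reach)
E
```

```text
pics
side {'fx': 394.1246, 'fy': 394.1246, 'cx': 272.1336, 'cy': 214.9235, 'distortion': [0.0328, 0.0, 0.0, 0.0, 0.0], 'R': [[0.9736, -0.2277, 0.0182], [-0.1701, -0.776, -0.6073], [0.1524, 0.5882, -0.7942]], 't': [-0.5858, 0.0912, 0.9945]}
top {'fx': 454.9143, 'fy': 454.9143, 'cx': 276.6265, 'cy': 215.1129, 'distortion': [-0.1095, 0.0, 0.0, 0.0, 0.0], 'R': [[0.0103, -0.9999, -0.0135], [-0.9897, -0.0082, -0.1429], [0.1428, 0.0148, -0.9896]], 't': [-0.0414, 0.5817, 1.1982]}
{'time_s': 0.1, 'qpos': array([ 1.18321449,  0.62922472,  0.03848915,  1.5182224 , -0.02697648,
        0.99629144, -0.01999729]), 'qd': array([ 0.00060095, -0.0027783 ,  0.00022466, -0.00258004, -0.00036952,
        0.00033484, -0.00133645]), 'joint_torque': array([ 2.77262530e-03, -5.64538407e+01,  1.23061717e+00, -1.93974119e+01,
        1.13212253e-02,  5.48226977e-03, -1.55745880e-05]), 'tcp_pos': array([ 0.20549836, -0.61640111,  0.40391496]), 'orientation': array([-1.57242222e+00, -5.94098071e-05, -2.81983014e+00]), 'contact_force': array([ 0.67014522, -0.10092304, -0.50757911]), 'moment': array([ 0.03615084, -0.00025943,  0.00649416]), 'width': 0.08515369390648447} 0.1734
```

View pics/side0.png

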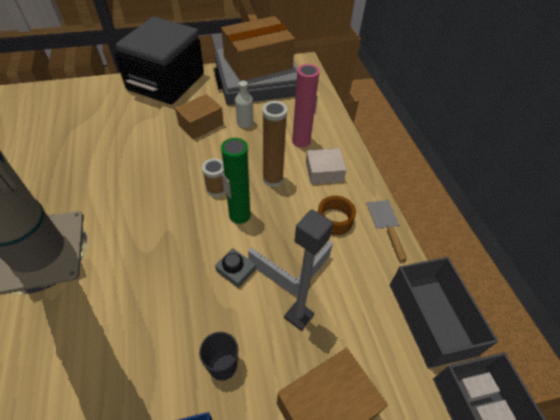

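View pics/top0.png

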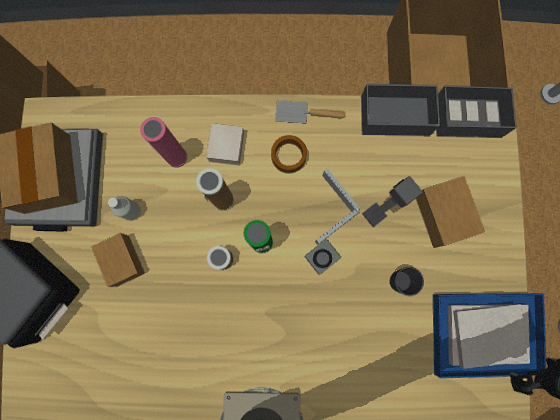

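The side view shows the tall brown tube at about (274,145), a green decoy at (236,180), the corner at about (300,290) and the button at (233,262). In the top view the tall tube's cap is at (210,183), the green tube at (258,235), the corner vertex near (357,211) and the button at (322,258).

```bash
cat > h.py <<'E'
from station import robot
import cv2,numpy as np
def cal(n):
    c=robot.calibration(n); K=np.array([[c['fx'],0,c['cx']],[0,c['fy'],c['cy']],[0,0,1]]); return K,np.array(c['distortion'],float),np.array(c['R']),np.array(c['t'])
def ray(n,uv,z):
    K,D,R,t=cal(n); p=cv2.undistortPoints(np.array(uv,float).reshape(-1,1,2),K,D).reshape(-1,2)
    d=np.c_[p,np.ones(len(p))]@R; C=-R.T@t
    return C+d*((z-C[2])/d[:,2])[:,None]
def proj(n,X):
    K,D,R,t=cal(n); return cv2.projectPoints(np.array(X,float).reshape(-1,1,3),cv2.Rodrigues(R)[0],t,K,D)[0].reshape(-1,2)
def cloud(n,d):
    K,D,R,t=cal(n); v,u=np.mgrid[:420,:560]; p=cv2.undistortPoints(np.stack([u,v],-1).reshape(-1,1,2).astype(float),K,D).reshape(-1,2)
    X=np.c_[p,np.ones(len(p))]*d.reshape(-1,1); W=(X-t)@R; W[d.reshape(-1)==0]=np.nan; return W.reshape(420,560,3)
def snap(tag,names=("side","top")):
    o={}
    for n in names:
        p,d=robot.camera(n); cv2.imwrite(f"pics/{n}{tag}.png",p[:,:,::-1]); np.savez(f"{n}{tag}.npz",p=p,d=d); o[n]=(p,d)
    return o
E
python3 - <<'E'
from h import *
p=np.load('top0.npz')['p']; d=np.load('top0.npz')['d']
c=cv2.resize(p[140:290,180:430,::-1],None,fx=3.2,fy=3.2,interpolation=cv2.INTER_CUBIC); cv2.imwrite('pics/c1.png',c)
q=np.load('side0.npz')['p']
c=cv2.resize(q[90:340,190:370,::-1],None,fx=2.4,fy=2.4,interpolation=cv2.INTER_CUBIC); cv2.imwrite('pics/c2.png',c)
W=cloud('top',d)
for n,uv,z in [('tall',(210,183),.25),('green',(258,235),.25),('vertex',(357,211),.06),('armx',(326,174),.06),('army',(319,241),.06),('button',(322,258),.04),('short',(219,258),.09),('tape',(289,153),.048)]:
    print(n,ray('top',uv,z)[0].round(3), W[uv[1],uv[0]].round(3))
for z0 in [(.23,.27),(.05,.07)]:
    m=(W[...,2]>z0[0])&(W[...,2]<z0[1])
    k,l,s,ce=cv2.connectedComponentsWithStats(m.astype(np.uint8))
    for i in range(1,k):
        if s[i,4]>60: print(z0,s[i],ce[i].round(1),np.nanmean(W[l==i],0).round(4))
E
```

```text
tall [0.625 0.115 0.25 ] [0.626 0.115 0.248]
green [0.506 0.002 0.25 ] [0.506 0.002 0.255]
vertex [ 0.592 -0.252  0.06 ] [ 0.591 -0.251  0.066]
armx [ 0.694 -0.169  0.06 ] [ 0.695 -0.17   0.055]
army [ 0.511 -0.15   0.06 ] [ 0.511 -0.15   0.059]
button [ 0.467 -0.159  0.04 ] [ 0.466 -0.158  0.053]
short [0.461 0.112 0.09 ] [0.461 0.111 0.091]
tape [ 0.755 -0.069  0.048] [ 0.769 -0.069  0.001]
(0.23, 0.27) [140 117  27  27 555] [153.1 129.7] [0.7536 0.255  0.2499]
(0.23, 0.27) [196 168  27  28 584] [209.1 181.7] [0.6282 0.1169 0.2504]
(0.23, 0.27) [243 220  27  28 576] [256.5 233.4] [0.51   0.0058 0.2512]
(0.05, 0.07) [368  87  68  37 258] [409.8  95. ] [ 0.9262 -0.4098  0.0602]
(0.05, 0.07) [364  88  73  43 220] [391.5 123.7] [ 0.8398 -0.354   0.0602]
(0.05, 0.07) [439  90  74  43 247] [462.3 121.9] [ 0.8496 -0.5575  0.0598]
(0.05, 0.07) [447  90  64  36 283] [488.2  98.1] [ 0.9235 -0.6395  0.0603]
(0.05, 0.07) [448 100  14  22 258] [454.3 110.7] [ 0.8834 -0.5372  0.0568]
(0.05, 0.07) [465 101  14  21 248] [471.3 110.6] [ 0.8849 -0.5873  0.057 ]
(0.05, 0.07) [484 101  15  22 250] [49
[... 156 characters left out ...]
185.4] [0.6585 0.5436 0.0635]
(0.05, 0.07) [316 168  44  75 498] [339.4 206.4] [ 0.6049 -0.205   0.0602]
(0.05, 0.07) [420 194  21  53 145] [430.3 219.9] [ 0.5699 -0.4515  0.06  ]
(0.05, 0.07) [111 233  29  41 189] [126.1 250.5] [0.4794 0.368  0.064 ]
(0.05, 0.07) [ 20 242  54 103 547] [ 51.3 304.1] [0.3306 0.5728 0.0616]
(0.05, 0.07) [316 252  14  13 113] [322.3 257.8] [ 0.4665 -0.1591  0.053 ]
(0.05, 0.07) [ 96 256  41  31 264] [114.9 271.6] [0.422  0.3947 0.0675]
(0.05, 0.07) [404 269  15  25  87] [413.3 281.4] [ 0.4051 -0.4004  0.0603]
(0.05, 0.07) [ 454  304   74   65 3324] [490.4 335.9] [ 0.2608 -0.6048  0.0665]
(0.05, 0.07) [243 411  36   9  77] [261.  414.3] [ 0.06   -0.0012  0.0597]
```

View pics/c1.png

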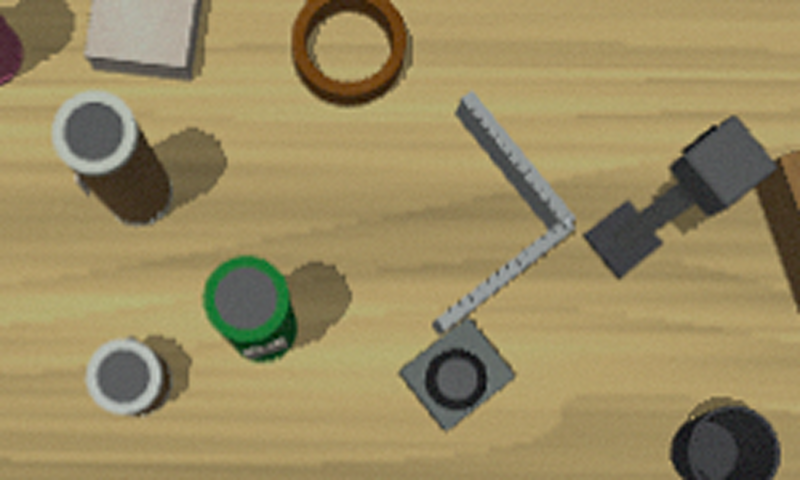

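View pics/c2.png

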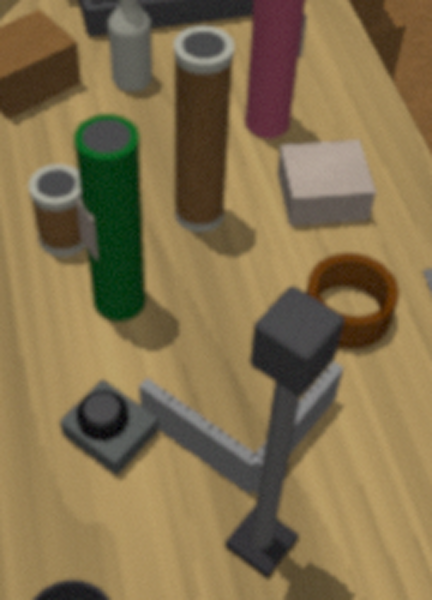

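```bash
python3 - <<'E'
from h import *
from scipy.optimize import least_squares
for n in ('top','side'):
    f=np.load(n+'0.npz'); W=cloud(n,f['d']); 
    m=(abs(W[...,2]-.06)<.008)&(W[...,0]>.48)&(W[...,0]<.71)&(W[...,1]>-.28)&(W[...,1]<-.12)
    k,l,s,ce=cv2.connectedComponentsWithStats(m.astype(np.uint8)); 
    P=W[m][:,:2]
    # fit corner centerlines: vertex v, angle a ; centreline at -6mm
    def res(q,P):
        a=q[2]; ex=np.array([np.cos(a),np.sin(a)]); ey=np.array([-ex[1],ex[0]]); r=P-q[:2]; x=r@ex;y=r@ey
        dx=np.hypot(np.clip(x-134,0,0)+np.where(x<-.012,x+.012,0)+np.where(x>.134,x-.134,0),y+.006)
        dy=np.hypot(np.where(y<-.012,y+.012,0)+np.where(y>.134,y-.134,0),x+.006)
        return np.minimum(dx,dy)
    o=least_squares(res,[.598,-.245,.69],args=(P,),loss='soft_l1',f_scale=.003)
    print(n,len(P),o.x,np.sqrt(np.mean(o.fun**2)))
    a=o.x[2];R=np.array([[np.cos(a),-np.sin(a)],[np.sin(a),np.cos(a)]])
    for nm,q in [('seat',(.03,.03)),('btn',(-.05,.15)),('mast',(-.045,-.045)),('xend',(.134,0)),('yend',(0,.134))]: print(nm,(o.x[:2]+R@q).round(4))
    L=(P-o.x[:2])@R; print('ext',np.percentile(L,[1,99],axis=0).round(4))
    # tube caps
    for nm,c,z,rr in [('tall',(.626,.116),.25,.03),('green',(.508,.004),.25,.03),('short',(.461,.112),.09,.03),('btn',(.467,-.159),.053,.018),('tape',(.755,-.069),.048,.05)]:
        mm=(abs(W[...,2]-z)<.006)&(np.hypot(W[...,0]-c[0],W[...,1]-c[1])<rr+.015)
        cn=max(cv2.findContours(mm.astype(np.uint8),0,1)[0],key=cv2.contourArea)
        X=ray(n,cn.reshape(-1,2),z)[:,:2]; (cx,cy),r=cv2.minEnclosingCircle(X.astype(np.float32)*1000)
        print(nm,np.array([cx,cy,r]).round(1),W[mm].mean(0).round(4))
E
```

```text
top 490 [ 0.59718174 -0.24561101  0.67148464] 0.004202044584220686
seat [ 0.602  -0.2035]
btn [ 0.4647 -0.1593]
mast [ 0.5899 -0.3088]
xend [ 0.7021 -0.1622]
yend [ 0.5138 -0.1407]
ext [[-0.0119 -0.0127]
 [ 0.1307  0.132 ]]
tall [629.5 117.9  31.2] [0.6292 0.1176 0.2511]
green [510.4   6.1  30.5] [0.5102 0.006  0.2513]
short [463.4 114.1  31.1] [0.4634 0.1144 0.0913]
btn [ 462.8 -157.6   20.1] [ 0.4654 -0.1586  0.0521]
tape [757.1 -67.1  50.7] [ 0.7571 -0.0665  0.0486]
side 566 [ 0.59760152 -0.24722143  0.66532865] 0.004977330099680279
seat [ 0.6027 -0.2051]
btn [ 0.4657 -0.1601]
mast [ 0.59   -0.3104]
xend [ 0.703  -0.1645]
yend [ 0.5149 -0.1418]
ext [[-0.0115 -0.0115]
 [ 0.1328  0.134 ]]
tall [628.4 114.1  35.5] [0.6304 0.1129 0.2507]
green [512.    3.5  34. ] [0.5113 0.0026 0.2508]
short [464.9 112.   33.9] [0.4633 0.1112 0.091 ]
btn [ 467.2 -161.3   18.4] [ 0.4666 -0.1609  0.0525]
tape [758.7 -68.8  51.7] [ 0.7648 -0.0658  0.0484]
```

```bash
python3 -m jog '[[[-0.0158,-0.0019,-0.0218],[0,0,0],0],[[-0.0158,-0.0019,-0.0218],[0,0,0],0],[[-0.0158,-0.0019,-0.0218],[0,0,0],0],[[-0.0158,-0.0019,-0.0218],[0,0,0],0],[[-0.0158,-0.0019,-0.0218],[0,0,0],0],[[-0.0158,-0.0019,-0.0218],[0,0,0],0],[[-0.0158,-0.0019,-0.0218],[0,0,0],0],[[-0.0158,-0.0019,-0.0218],[0,0,0],0],[[-0.0158,-0.0019,-0.0218],[0,0,0],0],[[-0.0158,-0.0019,-0.0218],[0,0,0],0],[[-0.0158,-0.0019,-0.0218],[0,0,0],0],[[-0.0158,-0.0019,-0.0218],[0,0,0],0]]'
cat >> h.py <<'E'
from scipy.spatial.transform import Rotation as Ro
PSI=-1.655
def goalR(th,psi=PSI): return Ro.from_euler('z',psi)*Ro.from_euler('x',-np.pi/2)*Ro.from_euler('z',-th)
def cur():
    s=robot.get_state(); return np.array(s['tcp_pos']),Ro.from_euler('xyz',s['orientation'])
def to(p,R=None):
    c,r=cur(); print('t',robot.get_state()['time_s'],'pos',c.round(4),'rpy',r.as_euler('xyz').round(3),'F',robot.get_state()['contact_force'].round(1),'w',round(robot.get_state()['width'],4)); print('tip',(c+r.apply([0,.1734,0])).round(4))
    print('shift tool',r.inv().apply(np.array(p)-c).round(4),'len',np.linalg.norm(p-c).round(3))
    if R is not None: print('turn tool',(r.inv()*R).as_rotvec().round(4))
E
python3 - <<'E'
from h import *
to(np.array([.4,0,.45]),goalR(0))
f=np.load('top0.npz');W=cloud('top',f['d'])
for a,b in [((.49,.66),(.26,.4))]:
    m=(W[...,2]>.03)&(W[...,0]>a[0])&(W[...,0]<a[1])&(W[...,1]>b[0])&(W[...,1]<b[1]); P=W[m]; print(np.percentile(P,[2,50,98],axis=0).round(3))
f=np.load('side0.npz');W=cloud('side',f['d'])
m=(W[...,2]>.05)&(W[...,2]<.15)&(W[...,0]>.5)&(W[...,0]<.66)&(W[...,1]>.24)&(W[...,1]<.38);P=W[m]; print(np.percentile(P,[2,50,98],axis=0).round(3))
print(proj('side',[[.57,.33,.15]]),proj('top',[[.57,.33,.15]]))
E
```

```text
time_s: 1.1
tcp_pos: [0.3028, -0.3071, 0.4274]
orientation: [-1.571, -0.0, -2.82]
contact_force: [0.0, 0.0, 0.8]
width: 0.0421
t 1.1 pos [ 0.3028 -0.3071  0.4274] rpy [-1.571 -0.    -2.82 ] F [0.  0.  0.8] w 0.0421
tip [ 0.3028 -0.3071  0.254 ]
shift tool [-0.1893 -0.0225 -0.2607] len 0.323
turn tool [ 5.000e-04 -1.165e+00 -1.000e-04]
[[0.492 0.352 0.034]
 [0.583 0.372 0.09 ]
 [0.619 0.398 0.153]]
[[0.505 0.352 0.052]
 [0.594 0.364 0.093]
 [0.621 0.379 0.148]]
[[236.8330429   94.23755421]] [[131.15019727 212.51407399]]
```

```bash
python3 -m jog '[[[-0.0158,-0.0019,-0.0218],[0,0,0],0],[[-0.0158,-0.0019,-0.0218],[0,0,0],0],[[-0.0158,-0.0019,-0.0218],[0,0,0],0],[[-0.0158,-0.0019,-0.0218],[0,0,0],0],[[-0.0158,-0.0019,-0.0218],[0,0,0],0],[[-0.0158,-0.0019,-0.0218],[0,0,0],0],[[-0.0158,-0.0019,-0.0218],[0,0,0],0],[[-0.0158,-0.0019,-0.0218],[0,0,0],0],[[-0.0158,-0.0019,-0.0218],[0,0,0],0],[[-0.0158,-0.0019,-0.0218],[0,0,0],0],[[-0.0158,-0.0019,-0.0218],[0,0,0],0],[[-0.0158,-0.0019,-0.0218],[0,0,0],0]]'
python3 -m jog '[[[0,0,0],[0,-0.1059,0],0],[[0,0,0],[0,-0.1059,0],0],[[0,0,0],[0,-0.1059,0],0],[[0,0,0],[0,-0.1059,0],0],[[0,0,0],[0,-0.1059,0],0],[[0,0,0],[0,-0.1059,0],0],[[0,0,0],[0,-0.1059,0],0],[[0,0,0],[0,-0.1059,0],0],[[0,0,0],[0,-0.1059,0],0],[[0,0,0],[0,-0.1059,0],0],[[0,0,0],[0,-0.1059,0],0],[[0,0,0],[0,0,0],0]]'
python3 - <<'E'
from h import *
p=np.array([np.cos(PSI),np.sin(PSI),0]); th=.55; R=goalR(th)
seat=np.array([.6023,-.2043,0]); tube=np.array([.629,.1155,0]); print('p',p,(seat-tube)/np.linalg.norm(seat-tube),np.linalg.norm(seat-tube))
tip=tube-p*.075; low=tip+[0,0,.012]-R.apply([0,.1734,0]); print('low tcp',low)
to(low+[0,0,.28],R)
E
```

```text
time_s: 2.1
tcp_pos: [0.3999, 0.0009, 0.4503]
orientation: [-1.571, -0.0, -2.82]
contact_force: [-0.4, 0.9, 0.1]
width: 0.0426
time_s: 3.1
tcp_pos: [0.3997, -0.0004, 0.4501]
orientation: [-1.571, 0.0, -1.652]
contact_force: [-0.2, -0.5, 0.1]
width: 0.0429
p [-0.0841042  -0.99645696  0.        ] [-0.08320021 -0.99653285  0.        ] 0.32091265166708527
low tcp [0.64293051 0.28054712 0.15982775]
t 3.1 pos [ 3.997e-01 -4.000e-04  4.501e-01] rpy [-1.571  0.    -1.652] F [-0.2 -0.5  0.1] w 0.0429
tip [ 0.3996 -0.0004  0.2767]
shift tool [-0.2999  0.0102  0.2195] len 0.372
turn tool [-2.000e-04  2.700e-03 -5.501e-01]
```

```bash
python3 -m jog '[[[-0.025,0,0.0183],[0,0,0],0],[[-0.025,0,0.0183],[0,0,0],0],[[-0.025,0,0.0183],[0,0,0],0],[[-0.025,0,0.0183],[0,0,0],0],[[-0.025,0,0.0183],[0,0,0],0],[[-0.025,0,0.0183],[0,0,0],0],[[-0.025,0,0.0183],[0,0,0],0],[[-0.025,0,0.0183],[0,0,0],0],[[-0.025,0,0.0183],[0,0,0],0],[[-0.025,0,0.0183],[0,0,0],0],[[-0.025,0,0.0183],[0,0,0],0],[[-0.025,0,0.0183],[0,0,0],0]]'
python3 -m jog '[[[0,0,0],[0,0,-0.11],0],[[0,0,0],[0,0,-0.11],0],[[0,0,0],[0,0,-0.11],0],[[0,0,0],[0,0,-0.11],0],[[0,0,0],[0,0,-0.11],0],[[0,0,0],[0,0,0],0]]'
python3 - <<'E'
from h import *
to([.643,.2805,.16],goalR(.55)); print(robot.get_state()['qpos'].round(2)); snap('1')
E
```

```text
time_s: 4.1
tcp_pos: [0.6447, 0.2812, 0.4497]
orientation: [-1.571, -0.001, -1.658]
contact_force: [0.4, -0.5, -0.0]
width: 0.043
time_s: 4.6
tcp_pos: [0.643, 0.2827, 0.4481]
orientation: [-1.573, -0.554, -1.653]
contact_force: [-1.3, 0.5, -1.0]
width: 0.0428
t 4.6 pos [0.643  0.2827 0.4481] rpy [-1.573 -0.554 -1.653] F [-1.3  0.5 -1. ] w 0.0428
tip [0.6352 0.1917 0.3007]
shift tool [-0.1498  0.2461  0.0007] len 0.288
turn tool [0.0007 0.002  0.0045]
[-0.47  0.79 -0.19  1.15  0.54  1.61 -0.8 ]
```

View pics/side1.png

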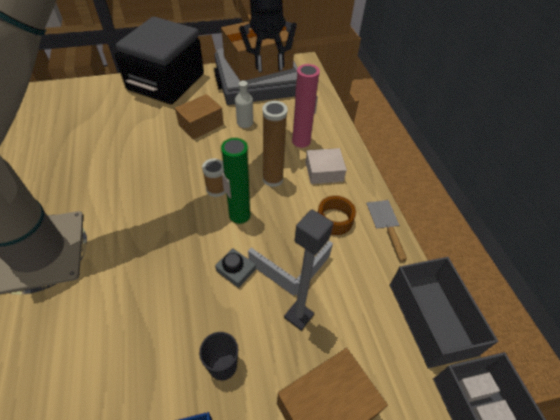

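The gripper is at about (270,45), behind and above the tall tube. I'll descend behind it.

```bash
python3 -m jog '[[[-0.0125,0.0205,0],[0,0,0],0],[[-0.0125,0.0205,0],[0,0,0],0],[[-0.0125,0.0205,0],[0,0,0],0],[[-0.0125,0.0205,0],[0,0,0],0],[[-0.0125,0.0205,0],[0,0,0],0],[[-0.0125,0.0205,0],[0,0,0],0],[[-0.0125,0.0205,0],[0,0,0],0],[[-0.0125,0.0205,0],[0,0,0],0],[[-0.0125,0.0205,0],[0,0,0],0],[[-0.0125,0.0205,0],[0,0,0],0],[[0,0,0],[0,0,0],0]]'
python3 - <<'E'
from h import *
to([.643,.2805,.16],goalR(.55)); snap('2')
for n in('side','top'):
    p=cv2.imread(f'pics/{n}2.png'); b=(slice(20,270),slice(180,400)) if n=='side' else (slice(120,290),slice(90,330))
    cv2.imwrite(f'pics/c{n}2.png',cv2.resize(p[b],None,fx=2.3,fy=2.3,interpolation=cv2.INTER_CUBIC))
E
```

```text
time_s: 5.62
tcp_pos: [0.6425, 0.2777, 0.2056]
orientation: [-1.578, -0.551, -1.654]
contact_force: [-1.1, -0.3, -1.1]
width: 0.0426
t 5.6167 pos [0.6425 0.2777 0.2056] rpy [-1.578 -0.551 -1.654] F [-1.1 -0.3 -1.1] w 0.0426
tip [0.6337 0.1873 0.0579]
shift tool [-0.0263  0.0374  0.0005] len 0.046
turn tool [0.0067 0.0005 0.001 ]
```

View pics/cside2.png

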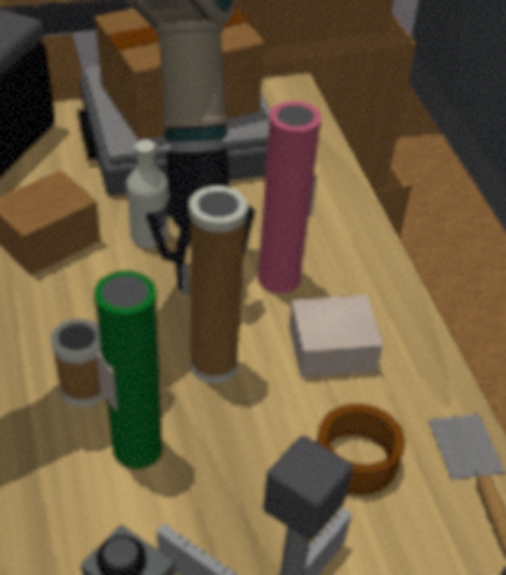

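View pics/ctop2.png

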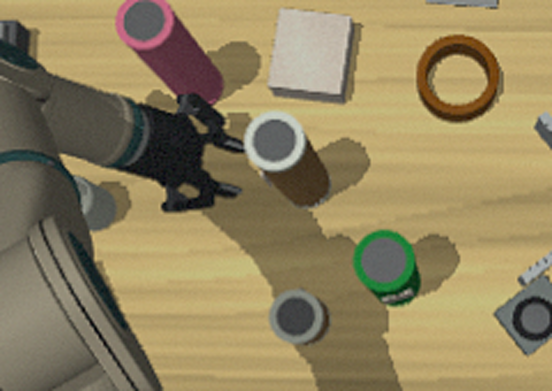

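```bash
python3 -m jog '[[[-0.006,0.009,0],[0,0,0],0],[[-0.006,0.009,0],[0,0,0],0],[[-0.006,0.009,0],[0,0,0],0],[[-0.006,0.009,0],[0,0,0],0],[[0,0,0],[0,0,0],0]]'
python3 - <<'E'
from h import *
to([.643,.2805,.16],goalR(.55)); snap('3')
for n in('side','top'):
    p=cv2.imread(f'pics/{n}3.png'); b=(slice(20,270),slice(180,400)) if n=='side' else (slice(120,290),slice(90,330))
    cv2.imwrite(f'pics/c{n}3.png',cv2.resize(p[b],None,fx=2.3,fy=2.3,interpolation=cv2.INTER_CUBIC))
W=cloud('side',np.load('side3.npz')['d'])
E
```

```text
time_s: 6.13
tcp_pos: [0.6429, 0.281, 0.1642]
orientation: [-1.575, -0.552, -1.653]
contact_force: [-0.7, -0.2, -0.1]
width: 0.0426
t 6.1333 pos [0.6429 0.281  0.1642] rpy [-1.575 -0.552 -1.653] F [-0.7 -0.2 -0.1] w 0.0426
tip [0.6348 0.1905 0.0165]
shift tool [-0.0018  0.0038  0.0001] len 0.004
turn tool [0.0027 0.002  0.0015]
```

View pics/cside3.png

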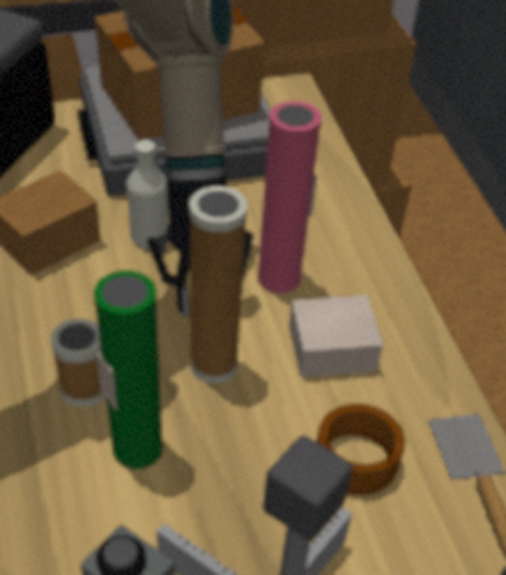

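View pics/ctop3.png

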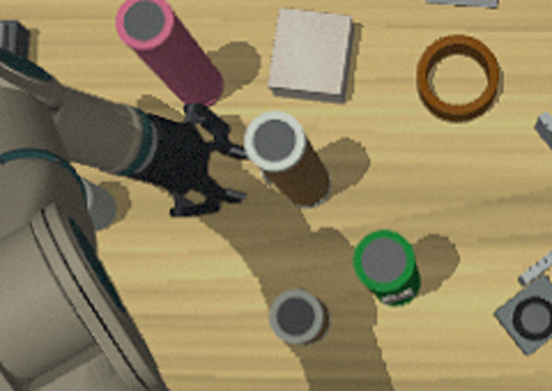

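```bash
python3 - <<'E'
from h import *
K,D,R,t=cal('side');K2,D2,R2,t2=cal('top')
a=cv2.undistortPoints(np.array([[[260.4,155.6]]]),K,D).reshape(2,1);b=cv2.undistortPoints(np.array([[[195.7,205.7]]]),K2,D2).reshape(2,1)
X=cv2.triangulatePoints(np.c_[R,t],np.c_[R2,t2],a,b); print((X[:3]/X[3]).ravel())
c,r=cur()
for y in (.160,.1665,.1734):
  for x in(-.011,.011): print(y,x,(c+r.apply([x,y,-.024])).round(4))
E
```

```text
[0.60897541 0.18934151 0.02873843]
0.16 -0.011 [0.6134 0.2091 0.0241]
0.16 0.011 [0.6118 0.1904 0.0356]
0.1665 -0.011 [0.6131 0.2057 0.0185]
0.1665 0.011 [0.6115 0.187  0.0301]
0.1734 -0.011 [0.6128 0.2021 0.0127]
0.1734 0.011 [0.6112 0.1834 0.0242]
```

```bash
python3 -m jog '[[[-0.003,0.0048,0],[0,0,0],0],[[-0.003,0.0048,0],[0,0,0],0],[[0.0085,0.0052,0],[0,0,0],0],[[0.0085,0.0052,0],[0,0,0],0],[[0.0068,0.0042,0],[0,0,0],0],[[0.0034,0.0021,0],[0,0,0],0],[[0,0,0],[0,0,0],0]]'
python3 - <<'E'
from h import *
to([.643,.2805,.16],goalR(.55))
E
```

```text
time_s: 6.82
tcp_pos: [0.6418, 0.247, 0.1562]
orientation: [-1.57, -0.552, -1.658]
contact_force: [-0.3, -0.7, 0.4]
width: 0.0428
t 6.8167 pos [0.6418 0.247  0.1562] rpy [-1.57  -0.552 -1.658] F [-0.3 -0.7  0.4] w 0.0428
tip [0.6341 0.1565 0.0085]
shift tool [-0.0265 -0.0208 -0.0017] len 0.034
turn tool [ 0.0006 -0.0023  0.0016]
```

```bash
python3 -m jog '[[[0.0034,0.0021,0],[0,0,0],0],[[0.0034,0.0021,0],[0,0,0],0],[[0.0034,0.0021,0],[0,0,0],0],[[0.0034,0.0021,0],[0,0,0],0],[[0.0034,0.0021,0],[0,0,0],0],[[0.0034,0.0021,0],[0,0,0],0],[[0.0034,0.0021,0],[0,0,0],0],[[0.0034,0.0021,0],[0,0,0],0],[[0,0,0],[0,0,0],0]]'
cat >> h.py <<'E'
def tube(o):
    r={}
    for n in o:
        p,d=o[n]; W=cloud(n,d); m=(abs(W[...,2]-.25)<.006)&(p.min(2)>70)&(p.max(2).astype(int)-p.min(2)<45)&(W[...,1]<.16)&(W[...,1]>-.28)&(W[...,0]>.52)
        k,l,s,ce=cv2.connectedComponentsWithStats(m.astype(np.uint8))
        if k<2: continue
        i=1+np.argmax(s[1:,4]); cn=max(cv2.findContours((l==i).astype(np.uint8),0,1)[0],key=cv2.contourArea)
        X=ray(n,cn.reshape(-1,2),.25)[:,:2]; (x,y),q=cv2.minEnclosingCircle((X*1000).astype(np.float32)); print(n,'cap',round(x,1),round(y,1),round(q,1))
def crop(n,tag,r0,r1,c0,c1,f=2.3):
    p=cv2.imread(f'pics/{n}{tag}.png'); cv2.imwrite(f'pics/c{n}{tag}.png',cv2.resize(p[r0:r1,c0:c1],None,fx=f,fy=f,interpolation=cv2.INTER_CUBIC))
E
python3 - <<'E'
from h import *
to([.643,.2805,.16],goalR(.55)); tube(snap('4')); crop('side','4',20,270,180,400); crop('top','4',120,290,90,330)
E
```

```text
time_s: 7.57
tcp_pos: [0.6387, 0.2164, 0.1556]
orientation: [-1.571, -0.551, -1.656]
contact_force: [0.4, 2.3, -0.1]
width: 0.0424
t 7.5667 pos [0.6387 0.2164 0.1556] rpy [-1.571 -0.551 -1.656] F [ 0.4  2.3 -0.1] w 0.0424
tip [0.631  0.126  0.0078]
shift tool [-0.0524 -0.0374 -0.0011] len 0.064
turn tool [ 0.0005 -0.0006  0.0011]
side cap 626.8 96.8 35.3
top cap 628.0 99.5 31.2
```

View pics/cside4.png

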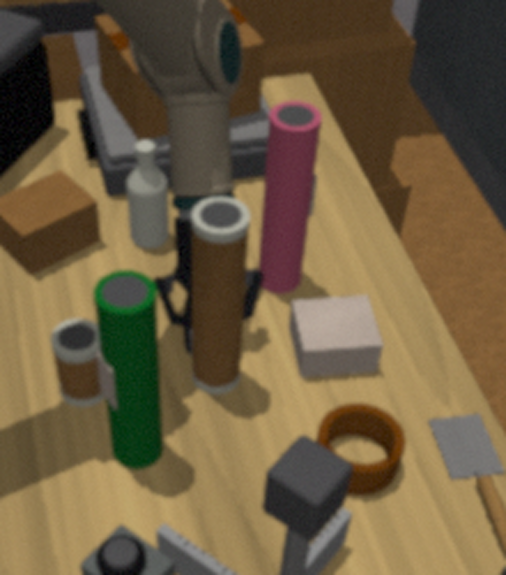

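View pics/ctop4.png

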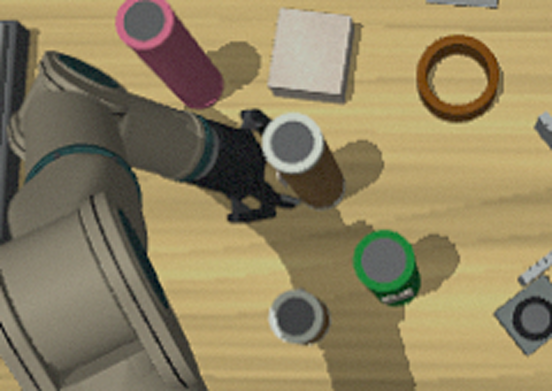

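The tube has slid 18 mm, stayed upright and sits centred in the cradle, with a force of about 2 N. I'll keep pushing.

```bash
python3 -m jog '[[[0.0034,0.0021,0],[0,0,0],0],[[0.0068,0.00415,0],[0,0,0],0],[[0.0068,0.00415,0],[0,0,0],0],[[0.0068,0.00415,0],[0,0,0],0],[[0.0068,0.00415,0],[0,0,0],0],[[0.0068,0.00415,0],[0,0,0],0],[[0.0068,0.00415,0],[0,0,0],0],[[0.0068,0.00415,0],[0,0,0],0],[[0.0068,0.00415,0],[0,0,0],0],[[0.0068,0.00415,0],[0,0,0],0],[[0.0034,0.0021,0],[0,0,0],0],[[0.0034,0.0021,0],[0,0,0],0]]'
python3 - <<'E'
from h import *
to([.643,.2805,.16],goalR(.55)); tube(snap('5')); crop('top','5',120,290,150,390);crop('side','5',20,270,180,400)
E
```

```text
time_s: 8.67
tcp_pos: [0.6316, 0.1334, 0.1557]
orientation: [-1.571, -0.55, -1.656]
contact_force: [-0.1, 2.3, -0.2]
width: 0.0425
t 8.6667 pos [0.6316 0.1334 0.1557] rpy [-1.571 -0.55  -1.656] F [-0.1  2.3 -0.2] w 0.0425
tip [0.6239 0.0431 0.0078]
shift tool [-0.1235 -0.0808 -0.0011] len 0.148
turn tool [ 0.0003 -0.0004  0.0001]
side cap 621.2 14.0 34.0
top cap 620.6 15.6 31.1
```

View pics/ctop5.png

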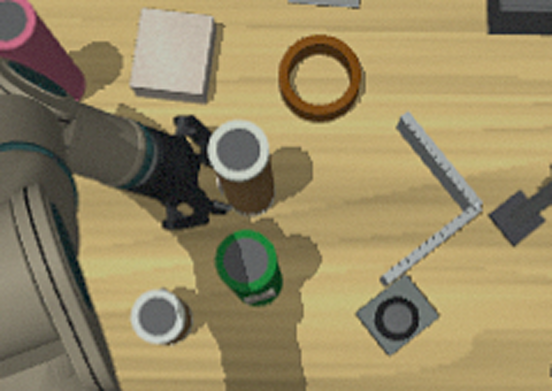

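View pics/cside5.png

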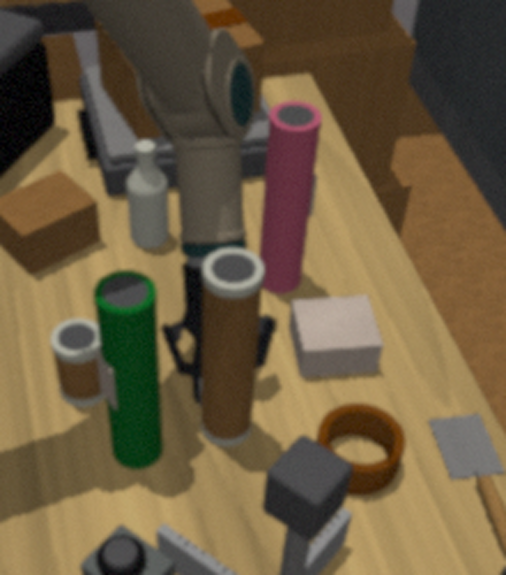

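```bash
python3 - <<'E'
from h import *
for z in (.07,.09): print(ray('side',[(254.8,165.7)],z), ray('top',[(150+165/2.3,120+225/2.3),(150+190/2.3,120+118/2.3)],z))
E
```

```text
[[0.57721942 0.11202185 0.07      ]] [[0.56943202 0.10999912 0.07      ]
 [0.6968543  0.08408013 0.07      ]]
[[0.57358122 0.0926945  0.09      ]] [[0.56668923 0.10725695 0.09      ]
 [0.69198486 0.08177053 0.09      ]]
```

```bash
python3 -m jog '[[[0.0034,0.0021,0],[0,0,0],0],[[0.0068,0.00415,0],[0,0,0],0],[[0.0068,0.00415,0],[0,0,0],0],[[0.0068,0.00415,0],[0,0,0],0],[[0.0068,0.00415,0],[0,0,0],0],[[0.0068,0.00415,0],[0,0,0],0],[[0.0068,0.00415,0],[0,0,0],0],[[0.0068,0.00415,0],[0,0,0],0],[[0.0068,0.00415,0],[0,0,0],0],[[0.0068,0.00415,0],[0,0,0],0],[[0.0068,0.00415,0],[0,0,0],0],[[0.0068,0.00415,0],[0,0,0],0]]'
python3 -m jog '[[[0.0068,0.00415,0],[0,0,0],0],[[0.0068,0.00415,0],[0,0,0],0],[[0.0068,0.00415,0],[0,0,0],0],[[0.0068,0.00415,0],[0,0,0],0],[[0.0068,0.00415,0],[0,0,0],0],[[0.0068,0.00415,0],[0,0,0],0],[[0.0068,0.00415,0],[0,0,0],0],[[0.0068,0.00415,0],[0,0,0],0],[[0.0068,0.00415,0],[0,0,0],0],[[0.0034,0.0021,0],[0,0,0],0],[[0.0034,0.0021,0],[0,0,0],0]]'
python3 - <<'E'
from h import *
to([.643,.2805,.16],goalR(.55)); tube(snap('6')); crop('top','6',120,290,190,430);crop('side','6',70,340,180,400)
E
```

```text
time_s: 9.77
tcp_pos: [0.6238, 0.042, 0.1558]
orientation: [-1.571, -0.55, -1.655]
contact_force: [0.2, 1.3, -1.3]
width: 0.0425
time_s: 10.68
tcp_pos: [0.6172, -0.0372, 0.156]
orientation: [-1.571, -0.55, -1.655]
contact_force: [-0.0, 2.6, -1.2]
width: 0.0425
t 10.6833 pos [ 0.6172 -0.0372  0.156 ] rpy [-1.571 -0.55  -1.655] F [-0.   2.6 -1.2] w 0.0425
tip [ 0.6095 -0.1275  0.0082]
shift tool [-0.2696 -0.17   -0.0011] len 0.319
turn tool [ 0.0001 -0.0004  0.    ]
side cap 607.4 -155.2 32.9
top cap 606.2 -155.3 30.9
```

View pics/ctop6.png

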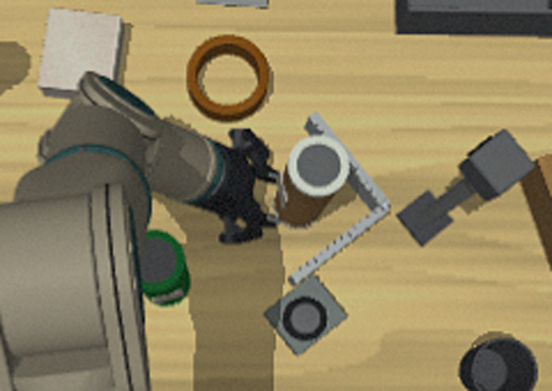

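View pics/cside6.png

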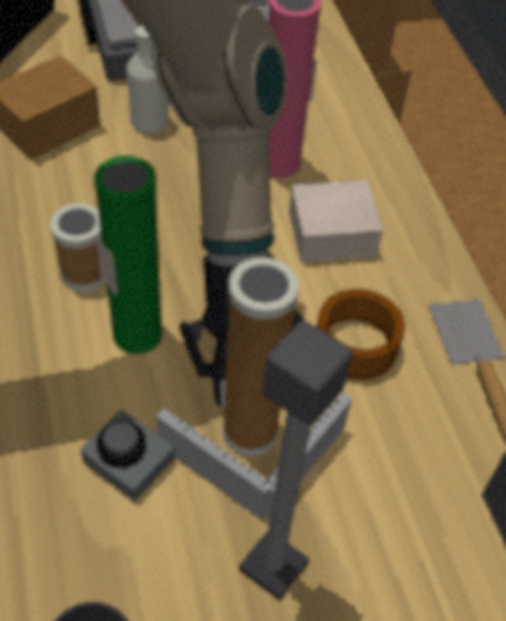

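```bash
python3 -m jog '[[[0.0043,0.0026,0],[0,0,0],0],[[0.0043,0.0026,0],[0,0,0],0],[[0.0043,0.0026,0],[0,0,0],0],[[0.0043,0.0026,0],[0,0,0],0],[[0.0043,0.0026,0],[0,0,0],0],[[0.0043,0.0026,0],[0,0,0],0],[[0.0043,0.0026,0],[0,0,0],0],[[0.0017,0.00105,0],[0,0,0],0],[[0.0017,0.00105,0],[0,0,0],0],[[0.0009,0.0005,0],[0,0,0],0],[[0,0,0],[0,0,0],0]]'
python3 - <<'E'
from h import *
to([.643,.2805,.16],goalR(.55)); tube(snap('7'))
E
```

```text
time_s: 11.7
tcp_pos: [0.6137, -0.0768, 0.1562]
orientation: [-1.571, -0.55, -1.655]
contact_force: [0.5, 1.3, -0.7]
width: 0.0428
t 11.7 pos [ 0.6137 -0.0768  0.1562] rpy [-1.571 -0.55  -1.655] F [ 0.5  1.3 -0.7] w 0.0428
tip [ 0.6061 -0.1671  0.0084]
shift tool [-0.3036 -0.1907 -0.0009] len 0.358
turn tool [ 0.0003 -0.      0.0002]
side cap 603.7 -194.6 33.0
top cap 603.1 -193.8 31.0
```

```bash
python3 -m jog '[[[0.0009,0.0005,0],[0,0,0],0],[[0.0009,0.0005,0],[0,0,0],0],[[0.0009,0.0005,0],[0,0,0],0],[[0.0009,0.0005,0],[0,0,0],0],[[0.0009,0.0005,0],[0,0,0],0],[[0.0009,0.0005,0],[0,0,0],0],[[0.0009,0.0005,0],[0,0,0],0]]'
python3 -m jog '[[[0.0009,0.0005,0],[0,0,0],0]]'
python3 -m jog '[[[0.0009,0.0005,0],[0,0,0],0]]'
```

```text
time_s: 12.38
tcp_pos: [0.6132, -0.0839, 0.1564]
orientation: [-1.571, -0.55, -1.655]
contact_force: [0.9, 2.2, -0.5]
width: 0.0428
time_s: 12.47
tcp_pos: [0.6131, -0.0849, 0.1565]
orientation: [-1.571, -0.55, -1.655]
contact_force: [-0.1, 1.4, -2.2]
width: 0.0424
time_s: 12.55
tcp_pos: [0.613, -0.0859, 0.1565]
orientation: [-1.571, -0.55, -1.655]
contact_force: [-0.2, 2.5, -0.8]
width: 0.0427
```

```bash
for i in 1 ; do python3 -m jog '[[[0.0009,0.0005,0],[0,0,0],0]]'; done
python3 -m jog '[[[0.0009,0.0005,0],[0,0,0],0]]'
python3 - <<'E'
from h import *
to([.643,.2805,.16],goalR(.55)); tube(snap('8'))
E
```

```text
time_s: 12.63
tcp_pos: [0.6129, -0.0869, 0.1566]
orientation: [-1.571, -0.55, -1.655]
contact_force: [0.3, 1.5, -1.8]
width: 0.0426
time_s: 12.72
tcp_pos: [0.6129, -0.0876, 0.1566]
orientation: [-1.571, -0.549, -1.655]
contact_force: [-0.4, 4.0, -0.3]
width: 0.0429
t 12.7167 pos [ 0.6129 -0.0876  0.1566] rpy [-1.571 -0.549 -1.655] F [-0.4  4.  -0.3] w 0.0429
tip [ 0.6053 -0.1778  0.0087]
shift tool [-0.3132 -0.1958 -0.0009] len 0.369
turn tool [-0.0001  0.0001 -0.0007]
side cap 601.1 -204.2 32.9
top cap 602.6 -203.9 31.1
```

```bash
python3 -m jog '[[[0.0009,0.0005,0],[0,0,0],0]]'; python3 -m jog '[[[0,0,0],[0,0,0],0],[[0,0,0],[0,0,0],0]]'
```

```text
time_s: 12.9
tcp_pos: [0.6128, -0.088, 0.1566]
orientation: [-1.571, -0.548, -1.654]
contact_force: [-0.6, 5.8, 0.0]
width: 0.0428
time_s: 13.07
tcp_pos: [0.6128, -0.0879, 0.1566]
orientation: [-1.571, -0.548, -1.654]
contact_force: [-0.8, 5.9, -0.5]
width: 0.0427
```

```bash
python3 -m jog '[[[0.0009,0.0005,0],[0,0,0],0],[[0,0,0],[0,0,0],0]]'; python3 - <<'E'
from h import *
tube(snap('9')); crop('top','9',140,270,260,420,5);crop('side','9',170,320,210,350,4)
E
```

```text
time_s: 13.23
tcp_pos: [0.6128, -0.0883, 0.1566]
orientation: [-1.57, -0.547, -1.654]
contact_force: [-0.5, 6.2, -0.2]
width: 0.0428
side cap 599.9 -203.2 32.5
top cap 602.6 -203.9 31.1
```

View pics/ctop9.png

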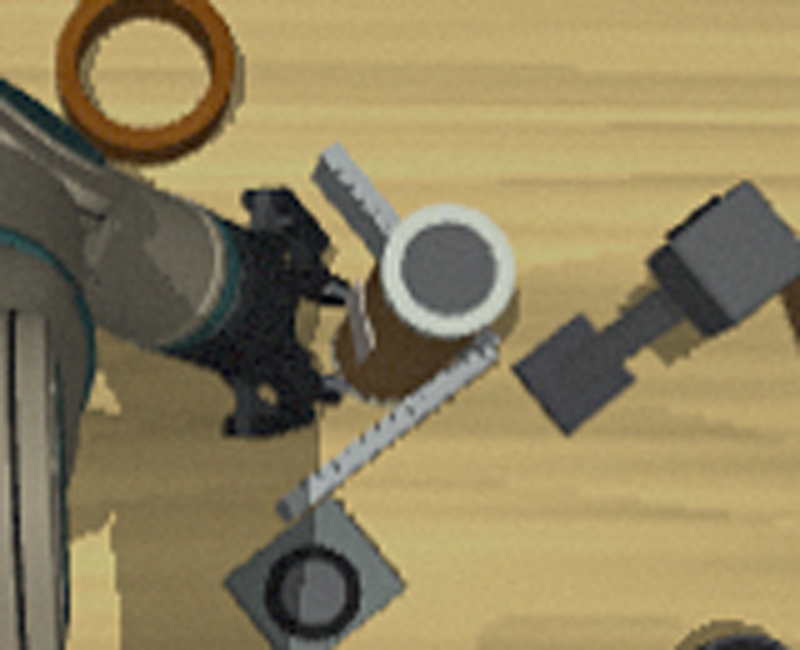

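View pics/cside9.png

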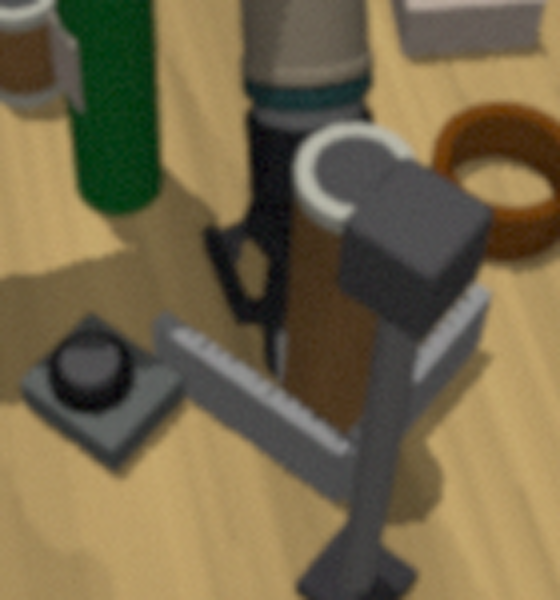

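The tube has stopped advancing and the force has risen from about 2 N to 6 N. In both views the cap sits at the seat, within 3 mm. Now I'll back off and lift.

```bash
python3 -m jog '[[[-0.0017,-0.00105,0],[0,0,0],0],[[-0.0034,-0.0021,0],[0,0,0],0],[[-0.0068,-0.0042,0],[0,0,0],0],[[-0.0085,-0.0052,0],[0,0,0],0],[[-0.0085,-0.0052,0],[0,0,0],0],[[-0.0085,-0.0052,0],[0,0,0],0],[[-0.0085,-0.0052,0],[0,0,0],0],[[-0.0085,-0.0052,0],[0,0,0],0],[[-0.0085,-0.0052,0],[0,0,0],0]]'
python3 - <<'E'
from h import *
to([.62,-.02,.44],goalR(.55)); tube(snap('10'))
E
```

```text
time_s: 14.08
tcp_pos: [0.619, -0.015, 0.1568]
orientation: [-1.571, -0.55, -1.654]
contact_force: [-0.3, 0.2, -0.2]
width: 0.0427
t 14.0833 pos [ 0.619  -0.015   0.1568] rpy [-1.571 -0.55  -1.654] F [-0.3  0.2 -0.2] w 0.0427
tip [ 0.6114 -0.1054  0.0089]
shift tool [ 0.1522 -0.2389  0.0014] len 0.283
turn tool [-0.0003  0.0005 -0.0001]
side cap 602.8 -205.5 33.1
top cap 602.4 -204.2 31.0
```

```bash
python3 -m jog '[[[0.0123,-0.020,0],[0,0,0],-1],[[0.0123,-0.020,0],[0,0,0],-1],[[0.0123,-0.020,0],[0,0,0],-1],[[0.0123,-0.020,0],[0,0,0],-1],[[0.0123,-0.020,0],[0,0,0],-1],[[0.0123,-0.020,0],[0,0,0],-1],[[0.0123,-0.020,0],[0,0,0],-1],[[0.0123,-0.020,0],[0,0,0],-1],[[0.0123,-0.020,0],[0,0,0],-1],[[0.0123,-0.020,0],[0,0,0],-1],[[0.0123,-0.020,0],[0,0,0],-1],[[0.0123,-0.020,0],[0,0,0],-1]]'
python3 - <<'E'
from h import *
to([.42,-.05,.44],goalR(0)); tube(snap('11')); crop('top','11',140,270,260,420,5)
E
```

```text
time_s: 15.18
tcp_pos: [0.6184, -0.0175, 0.4397]
orientation: [-1.571, -0.551, -1.656]
contact_force: [1.0, -0.1, -0.1]
width: 0.0001
t 15.1833 pos [ 0.6184 -0.0175  0.4397] rpy [-1.571 -0.551 -1.656] F [ 1.  -0.1 -0.1] w 0.0001
tip [ 0.6106 -0.1079  0.292 ]
shift tool [ 0.0421  0.0256 -0.1949] len 0.201
turn tool [ 0.0008 -0.001   0.5507]
side cap 603.7 -206.1 33.1
top cap 602.4 -204.2 31.0
```

View pics/ctop11.png

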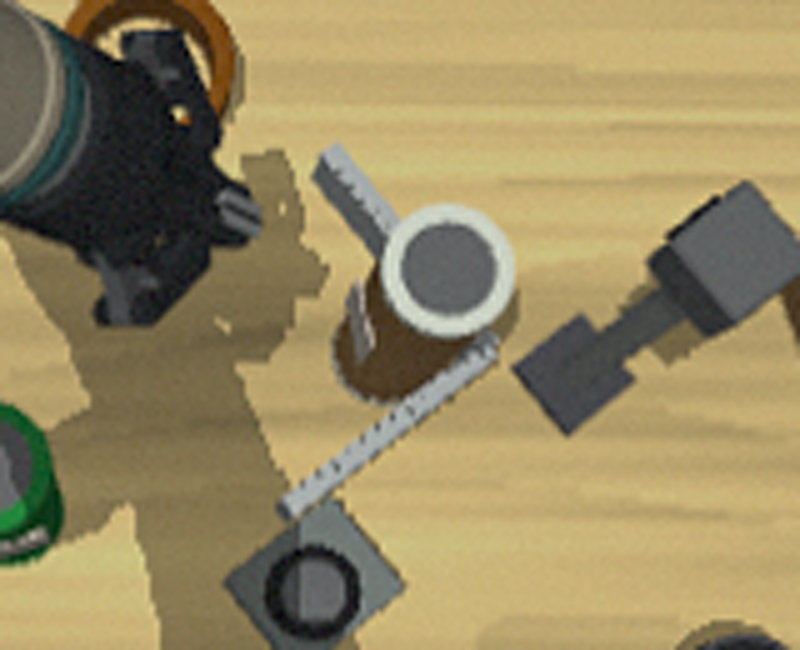

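View pics/side11.png

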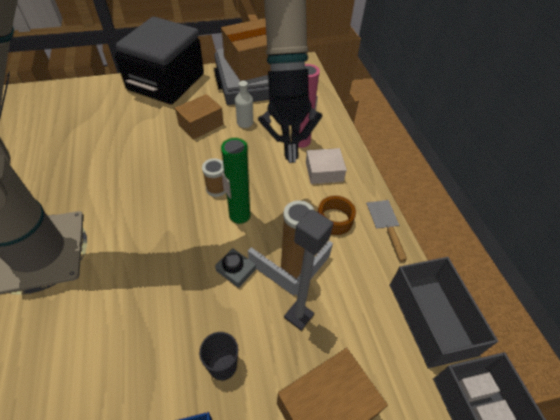

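```bash
python3 -m jog '[[[0,0,0],[0,0,0.11],-1],[[0,0,0],[0,0,0.11],-1],[[0,0,0],[0,0,0.11],-1],[[0,0,0],[0,0,0.11],-1],[[0,0,0],[0,0,0.11],-1],[[0,0,0],[0,0,0],-1]]'
python3 - <<'E'
from h import *
to([.4660,-.16,.44],goalR(0)); print(robot.get_state()['qpos'].round(2))
E
```

```text
time_s: 15.78
tcp_pos: [0.6185, -0.0202, 0.4378]
orientation: [-1.572, 0.002, -1.661]
contact_force: [-0.1, -2.3, 0.2]
width: -0.0002
t 15.7833 pos [ 0.6185 -0.0202  0.4378] rpy [-1.572  0.002 -1.661] F [-0.1 -2.3  0.2] w -0.0002
tip [ 0.6183 -0.0199  0.2644]
shift tool [ 0.1529 -0.0024 -0.1393] len 0.207
turn tool [ 0.0013 -0.0058 -0.0021]
[ 0.21  0.57 -0.37  1.56  0.22  1.05 -0.3 ]
```

```bash
python3 -m jog '[[[0.017,0,-0.0155],[0,0,0],-1],[[0.017,0,-0.0155],[0,0,0],-1],[[0.017,0,-0.0155],[0,0,0],-1],[[0.017,0,-0.0155],[0,0,0],-1],[[0.017,0,-0.0155],[0,0,0],-1],[[0.017,0,-0.0155],[0,0,0],-1],[[0.017,0,-0.0155],[0,0,0],-1],[[0.017,0,-0.0155],[0,0,0],-1],[[0.017,0,-0.0155],[0,0,0],-1],[[0,0,0],[0,0,0],-1]]'
python3 - <<'E'
from h import *
to([.4660,-.16,.265],goalR(0)); print(robot.get_state()['qpos'].round(2))
E
```

```text
time_s: 16.62
tcp_pos: [0.4634, -0.1609, 0.4376]
orientation: [-1.577, -0.005, -1.66]
contact_force: [-0.5, -0.1, -0.4]
width: -0.0002
t 16.6167 pos [ 0.4634 -0.1609  0.4376] rpy [-1.577 -0.005 -1.66 ] F [-0.5 -0.1 -0.4] w -0.0002
tip [ 0.4623 -0.1617  0.2643]
shift tool [-0.002   0.1726  0.0035] len 0.173
turn tool [ 0.0059 -0.0053  0.0049]
[ 0.55  0.38 -0.37  1.9   0.18  0.9  -0.01]
```

```bash
python3 -m jog '[[[-0.0002,0.017,0.0003],[0,0,0],-1],[[-0.0002,0.017,0.0003],[0,0,0],-1],[[-0.0002,0.017,0.0003],[0,0,0],-1],[[-0.0002,0.017,0.0003],[0,0,0],-1],[[-0.0002,0.017,0.0003],[0,0,0],-1],[[-0.0002,0.017,0.0003],[0,0,0],-1],[[-0.0002,0.017,0.0003],[0,0,0],-1],[[-0.0002,0.017,0.0003],[0,0,0],-1],[[-0.0002,0.017,0.0003],[0,0,0],-1],[[-0.0002,0.017,0.0003],[0,0,0],-1],[[0,0,0],[0,0,0],-1]]'
python3 - <<'E'
from h import *
to([.4660,-.16,.236],goalR(0)); tube(snap('12')); crop('top','12',140,290,240,420,4);crop('side','12',150,320,180,350,3.5)
E
```

```text
time_s: 17.53
tcp_pos: [0.4692, -0.1549, 0.2656]
orientation: [-1.577, -0.0, -1.653]
contact_force: [0.6, 0.1, -0.3]
width: 0.0003
t 17.5333 pos [ 0.4692 -0.1549  0.2656] rpy [-1.577 -0.    -1.653] F [ 0.6  0.1 -0.3] w 0.0003
tip [ 0.4681 -0.1549  0.0922]
shift tool [ 0.0053  0.0296 -0.0026] len 0.03
turn tool [0.0063 0.0018 0.0002]
side cap 602.5 -205.2 31.7
top cap 602.8 -203.5 31.3
```

View pics/cside12.png

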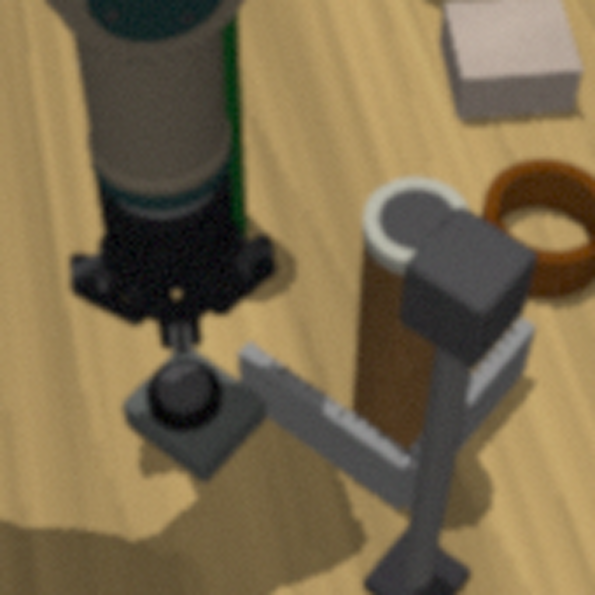

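View pics/ctop12.png

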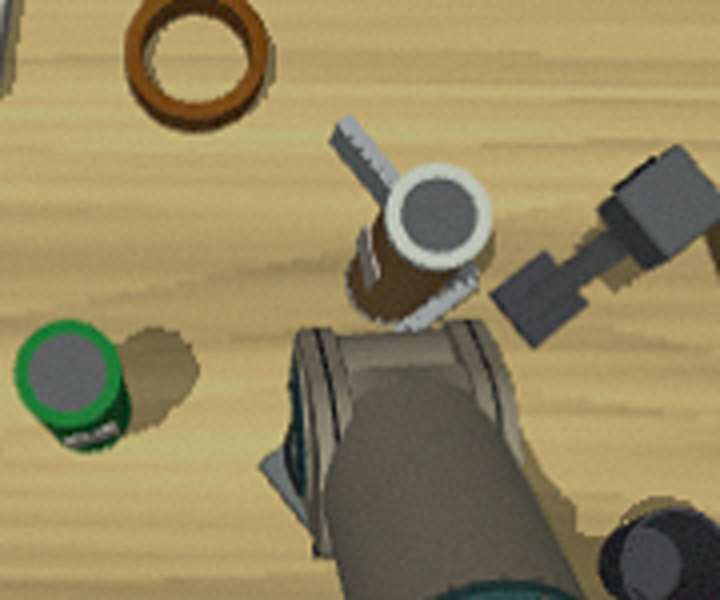

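```bash
python3 -m jog '[[[0.0025,0,-0.0013],[0,0,0],-1],[[0.0025,0,-0.0013],[0,0,0],-1],[[0,0.01,0],[0,0,0],-1],[[0,0.01,0],[0,0,0],-1],[[0,0.008,0],[0,0,0],-1],[[0,0,0],[0,0,0],-1]]'
python3 - <<'E'
from h import *
to([.4660,-.16,.2254],goalR(0))
E
```

```text
time_s: 18.13
tcp_pos: [0.4665, -0.1604, 0.2387]
orientation: [-1.574, 0.001, -1.655]
contact_force: [-0.6, -0.2, -0.6]
width: 0.0001
t 18.1333 pos [ 0.4665 -0.1604  0.2387] rpy [-1.574e+00  1.000e-03 -1.655e+00] F [-0.6 -0.2 -0.6] w 0.0001
tip [ 0.4659 -0.1603  0.0653]
shift tool [-0.0003  0.0133 -0.0005] len 0.013
turn tool [ 0.003   0.     -0.0005]
```

```bash
python3 -m jog '[[[0,0.004,0],[0,0,0],-1],[[0,0.004,0],[0,0,0],-1],[[0,0.003,0],[0,0,0],-1]]'; python3 -m jog '[[[0,0.002,0],[0,0,0],-1],[[0,0,0],[0,0,0],-1]]';python3 -m jog '[[[0,0.002,0],[0,0,0],-1],[[0,0,0],[0,0,0],-1]]';python3 -m jog '[[[0,0.002,0],[0,0,0],-1],[[0,0,0],[0,0,0],-1]]'
```

```text
time_s: 18.38
tcp_pos: [0.4672, -0.1604, 0.2291]
orientation: [-1.571, 0.0, -1.655]
contact_force: [-0.8, 0.2, 0.0]
width: 0.0
time_s: 18.55
tcp_pos: [0.4671, -0.1604, 0.2271]
orientation: [-1.571, 0.0, -1.655]
contact_force: [0.0, -0.2, 0.2]
width: -0.0
time_s: 18.72
tcp_pos: [0.4673, -0.1605, 0.2255]
orientation: [-1.57, -0.0, -1.655]
contact_force: [-0.0, -0.4, 1.6]
width: 0.0002
time_s: 18.88
tcp_pos: [0.4673, -0.1605, 0.2236]
orientation: [-1.57, -0.0, -1.655]
contact_force: [-0.2, 0.0, 1.9]
width: -0.0001
```

Contact came at a tip height of about 0.0525 m. I'll press on in small steps and watch the force.

```bash
python3 -m jog '[[[0,0.002,0],[0,0,0],-1],[[0,0,0],[0,0,0],-1]]';python3 -m jog '[[[0,0.0015,0],[0,0,0],-1],[[0,0,0],[0,0,0],-1]]';python3 -m jog '[[[0,0.001,0],[0,0,0],-1],[[0,0,0],[0,0,0],-1]]'
```

```text
time_s: 19.05
tcp_pos: [0.4674, -0.1605, 0.2215]
orientation: [-1.57, -0.0, -1.655]
contact_force: [0.5, -0.7, 2.8]
width: -0.0
time_s: 19.22
tcp_pos: [0.4673, -0.1605, 0.22]
orientation: [-1.57, -0.0, -1.655]
contact_force: [-0.3, -0.3, 4.1]
width: -0.0003
time_s: 19.38
tcp_pos: [0.4673, -0.1605, 0.2194]
orientation: [-1.57, -0.0, -1.655]
contact_force: [-1.0, 0.5, 8.5]
width: 0.0002
```

```bash
python3 -m jog '[[[0,0.001,0],[0,0,0],-1],[[0,0,0],[0,0,0],-1],[[0,0,0],[0,0,0],-1]]'; python3 -m jog '[[[0,-0.003,0],[0,0,0],-1],[[0,-0.005,0],[0,0,0],-1],[[0,-0.01,0],[0,0,0],-1],[[0,-0.02,0],[0,0,0],-1],[[0,-0.025,0],[0,0,0],-1],[[0,-0.025,0],[0,0,0],-1],[[0,-0.025,0],[0,0,0],-1],[[0,-0.025,0],[0,0,0],-1],[[0,-0.025,0],[0,0,0],-1],[[0,-0.025,0],[0,0,0],-1],[[0,0,0],[0,0,0],-1]]'
python3 -m jog '[[[-0.02,0,-0.01],[0,0,0],-1],[[-0.02,0,-0.01],[0,0,0],-1],[[-0.02,0,-0.01],[0,0,0],-1],[[-0.02,0,-0.01],[0,0,0],-1],[[-0.02,0,0],[0,0,0],-1],[[-0.02,0,0],[0,0,0],-1],[[0,0,0],[0,0,0],-1]]'
python3 - <<'E'
from h import *
to([.4660,-.16,.2254]); o=snap('13'); tube(o); crop('top','13',140,290,240,420,4)
for n in o:
    W=cloud(n,o[n][1]); m=np.hypot(W[...,0]-.4665,W[...,1]+.16)<.012; m&=W[...,2]<.1; print(n,'button top z',np.median(W[m][:,2]).round(4),m.sum())
    W0=cloud(n,np.load(n+'0.npz')['d']); m=np.hypot(W0[...,0]-.4665,W0[...,1]+.16)<.012; print('before',np.median(W0[m][:,2]).round(4))
E
```

```text
time_s: 19.63
tcp_pos: [0.4673, -0.1604, 0.2193]
orientation: [-1.57, -0.001, -1.655]
contact_force: [-2.6, 1.0, 17.9]
width: 0.0003
time_s: 20.55
tcp_pos: [0.4682, -0.1605, 0.4105]
orientation: [-1.563, -0.002, -1.655]
contact_force: [0.8, -0.3, 0.5]
width: -0.0
time_s: 21.13
tcp_pos: [0.437, -0.0339, 0.4061]
orientation: [-1.571, 0.002, -1.649]
contact_force: [-0.2, 0.9, 0.0]
width: -0.0
t 21.1333 pos [ 0.437  -0.0339  0.4061] rpy [-1.571  0.002 -1.649] F [-0.2  0.9  0. ] w -0.0
tip [ 0.437  -0.0335  0.2327]
shift tool [0.1238 0.1804 0.0388] len 0.222
side cap 602.1 -205.8 32.4
top cap 602.8 -203.5 31.3
side button top z 0.0528 71
before 0.0529
top button top z 0.0527 63
before 0.0525
```

View pics/side13.png

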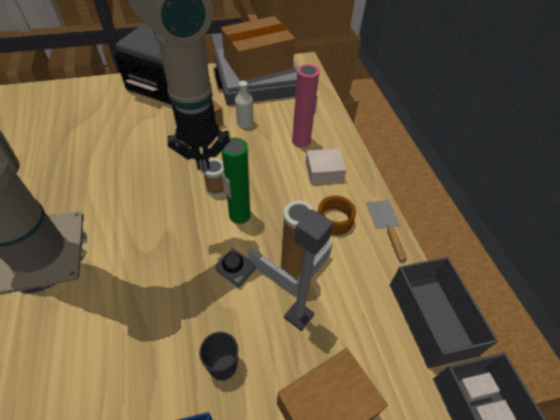

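View pics/top13.png

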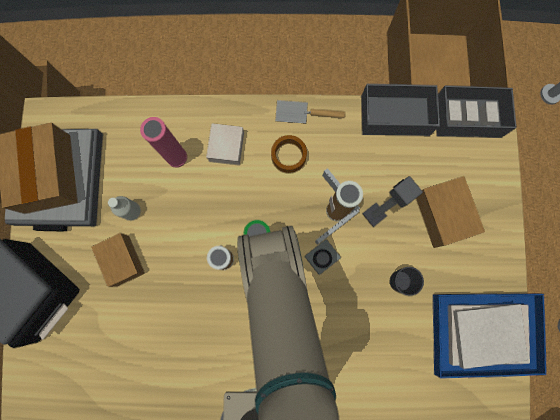

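The tube cap at (349,194) in the top view is seated in the corner. The button top is back at 0.0527 m, and the other items look unmoved. I'm handing the job in.

```bash
python3 -c "
from station import robot
print(robot.close_job())"
```

```text
the job is handed in; nothing more can be done
None
```

I pushed the tall tube into the measuring corner, pressed the button with the tube in place, and handed the job in. That took about 21 s of robot time. The hand-in gives no verdict, so the checks below are my own measurements.

- **Push:** I slid the tube upright for about 320 mm with the two half-open fingertips as a cradle, touching it about 20 mm above the bench. The measured force was about 2 N while sliding and 6 N once it rested against the arms.
- **Button:** I pressed it with the closed fingertips. The tip moved about 6 mm from contact to a hard stop, and the force there rose to 18 N. It then came back up: its top measured 52.7 mm afterwards and 52.5 mm before.
- **Tube position:** The last pictures put the tube's axis at about (0.603, -0.204) m from the top camera and (0.602, -0.206) m from the side camera. The estimated seat is (0.602, -0.204) m, and the tube looked upright.
- **Disagreements:** The two cameras differed by 1–2 mm, which is about the calibration error, and by 3 mm in one picture while the fingers were still touching the tube. The corner's own position is only known to about 2 mm.
- **Other things on the bench:** Nothing else appeared to have moved in the last pictures. I judged this by eye and did not measure each item. The stubby tube and the pen cup were in view; the small carton was partly hidden by the arm in the side view.

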